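Clamp a knife-handle blank in the cam vise with its click wrench

ROBOT

A 6-joint arm with a two-finger parallel gripper is mounted at the origin on the work surface. World frame = base frame: x ahead of the robot, y to its left, z up, the work surface at z = 0. Lengths are in m, angles in rad, forces in N, time in s.
With the tool pointing down it reaches from about 0.35 to 0.975 m from the base axis. Payload 4.9 kg.
Tool frame: the origin (TCP) lies on the front face of the gripper's body, between the roots of the fingers; the fingertips stand 73 mm ahead of it and the grasp point (between the pads) lies 54 mm ahead of it (tip_extent is the distance from the TCP to the fingertips, in m); y points along the fingers, x is the direction in which the jaws open and shut, and the axes are right-handed (so a half turn about y gives the same grasp; the last joint's range is limited). The gripper opens to 85 mm and grips with 20 to 120 N. Pads are 22 mm wide; open, the fingers measure 114 mm over their backs; the gripper's body (76 mm by 85 mm) begins 54 mm behind the grasp point. The pads swing forward as they close: fully open they stand 13 mm farther back than shut.
Start: joints at [1.049, 0.053, 1.613, -0, 1.476, -0.119], TCP at [0.245, 0.575, 0.304] pointing down, gripper open.
Joint ranges: [-3.01, 3.01], [-1.01, 2.22], [0.06, 2.58], [-1.02, 4.17], [0.09, 2.62], [-3.14, 3.14]. Speed limits (rad/s): [2.57, 2.57, 3.14, 3.14, 3.14, 3.14].

INTERFACE

Orientations are given as a unit quaternion [w, x, y, z].
In Python, from plant import state, grab_frame, camera_info, job_done, tip_extent gives the robot as it stands.
- The arm moves only by the tool carry_out, never from a script. Its argument "rows" is a list that holds one entry, the list of rows, each a list of 7 numbers: the turn, a rotation vector about the world's x, y, z as a fraction of full scale, then the shift along the world's x, y, z as a fraction of full scale, then the finger opening in mm, from 0 to 85.4. A call has 1 to 5 rows; each row shifts and turns the commanded pose from where the row before left it; what a row does not reach is not made up. Full scale, the value 1, is 40 mm for a shift and 4 degrees for a turn. A row lasts 1/10 s, in which the tool goes at most 50 mm and 8.59 degrees, less where a joint would pass 70% of its speed; a pose out of reach is approached as far as the arm can. A call with a number of a shift or a turn outside -1 to 1 is refused whole. A call with a gripper value outside its range is refused whole. The fingers move at their own pace and stop on an object; the grip force is fixed at half the most. Time passes only in rows, so rows that do not move let the fingers close. It gives the time, the measured TCP pose, the force and the opening at its end, in the units of the state.
- state(): the state, without advancing time (a new reading comes with each control period).
- grab_frame(name): name is "scene" or "top"; returns the picture (420x560x3 uint8, blue, green, red); there is no depth.
- camera_info(name): a dict with "intrinsics" (3x3 intrinsics, pixels), "xyz" and "rotation" of the camera in the world. Camera axes: x right, y down, z forward; pixel columns grow to the right and rows downward; lengths in m; the calibration is good to about 2 mm. A picture is of the moment at which its call begins. camera_info takes no time and is no camera call.
- job_done(): hands the job in, once; it reports no verdict.
The state is a dict: "time": time; "joint_pos": joint angles; "joint_vel": joint speeds; "joint_efforts": joint torques, N m; "tool_pos": TCP position; "tool_rot": TCP orientation; "contact_force": force on the tool from outside, world axes, zero at the start; "ft_torque": the same for the moment, N m; "gripper_width": opening from 0.0 (shut) to 1.0 (fully open).
Only numpy, scipy, OpenCV 4.12 (cv2) and the standard library are available. Lean on these libraries where they do the work, as an engineer would, in place of code of your own. Each camera call takes 0.05 s, during which the arm holds its last target.

TASK

Put the long wooden handle blank in the bench vise, on its narrow long face and centred lengthwise between the jaws, and let go of it. Then turn the vise's click wrench clockwise (seen from above) by its handle until you feel it click and break over, stop turning at once, and take your hand away, leaving the blank firmly clamped. Leave everything else on the bench alone.

Things in the scene. Friction and masses are not known exactly. Their poses are not given: they have to be found in the camera images.
- blank: The long handle blank: plain pale wood bar 120 mm long (x), 24 mm thick (y), 40 mm tall (z), 65 g. It starts upright on the bench, standing on a narrow 120 x 24 mm face. Origin: centre of its underside. A short offcut of the same wood and section, only 55 mm long, also lies about and is not wanted.
- vise: Low dark steel vise bolted to the bench; bed plate 130 (x) by 200 (y) by 15 mm thick. Origin: on the bench under the clamped blank's centre. The blank's length goes along the vise's x. Fixed jaw: 70 mm long in x, upright face at y = +12 mm, back at +44 mm, top 14 mm above the bed. The sliding jaw faces it on the -y side. A grey housing, 48 mm high, spans y -76 to -124 mm and carries the wrench.
- vise_seat (a point): Centre of the blank's underside when clamped: on the top of the vise bed (15 mm above the bench), 12 mm from the fixed jaw's face, at the middle of the jaws' length. Axes as the vise.
- vise_spindle (a point): The upright axis about which the wrench turns, at the height of the middle of the wrench's handle (65 mm above the bench), 100 mm to the -y side of the vise seat. Axes as the vise.
- wrench_head: Steel head of the click wrench, 44 mm across, fixed on the vise spindle. Origin: on the spindle axis, 46 mm above the bench; z up, x along the wrench to its grip when not broken over. It starts 0.3 to 1.0 rad from the vise's -y direction, on the +x side, and closes the jaw clockwise seen from above; it clicks after some 0.4 to 0.9 rad. Running the jaw in takes about 5 N at the grip.
- vise_jaw: Sliding steel jaw, 70 mm (x), 22 mm (y), top 14 mm above the bed. Origin: middle of its clamping face, at the height of the bed's top. It starts 32 to 40 mm from the fixed jaw (face at vise y -28 to -20 mm), slides towards the vise's +y as the wrench turns, pushing a blank set down between the jaws against the fixed jaw, and stays where the wrench leaves it.
- wrench_grip (a point): Middle of the wrench's level round black grip: 25 mm thick, on the centre line 65 mm above the bench, 150 mm from the spindle axis; the grip spans 100 to 192 mm from the axis. x outwards. Clear space under and beside it. With the jaw tight, a sideways push of some 9 N at this point makes the handle give way about an upright pin 30 mm from the spindle axis; see wrench_pin.
- offcut: Bystander: short offcut of the same pale wood, 55 x 24 x 40 mm, upright on the bench. Origin: centre of its underside.
- glue: Bystander: closed grey jar, 52 mm wide and 110 mm tall. Origin: centre of its underside.
- mallet: Bystander: wooden mallet lying on its side, handle 200 mm, head 60 mm thick and 95 mm long. Origin: on the bench, 120 mm along from the handle's end; x from the handle's end to the head.
- knife: Bystander: finished knife lying flat, about 290 mm long, wooden handle towards its -x. Origin: on the bench near the middle.
- wrench_pin (a point): The upright pin about which the handle breaks over, 30 mm from the spindle axis. The click: the push at the grip falls as the handle swings on (to two thirds after 12 mm of grip travel); a hard stop follows at 25 mm. About 6 mm of travel makes a full click, more than 20 mm is turning on past it. Let go, the handle springs back in line; the jaw stays tight.
Mind the look-alikes: they are no part of the job. Leave any pink look-alike of the blank alone.

How it is judged:
On the way, in this order (a step that is already met when the one before it is completed fails the run):
1. the blank stands on the vise bed between the jaws, lengthwise and centred within 20 mm, released (z of blank in the frame of vise_seat between -0.003 and 0.003 m and x of blank in the frame of vise_seat between -0.02 and 0.02 m and y of blank in the frame of vise_seat between -0.02 and 0.003 m and angle between the x axis of blank and the x axis of vise_seat, either way round below 0.3 rad and angle between blank's own z axis and vertical below 0.1 rad and contact force between the fingers and blank below 0.2 N), for 0.2 s.
2. the wrench clicks: its handle breaks over by 6 mm at the grip while the jaw presses on the blank (y of wrench_grip in the frame of wrench_head below -0.006 m and contact force between vise_jaw and blank above 10 N), for 0.05 s.
At the end, for the whole second after the job is handed in: The blank stands on the vise bed flat against the fixed jaw (within 3 mm), centred lengthwise within 25 mm, straight and upright within 0.06 rad, at rest, the sliding jaw pressing on it with more than 6 N, and the wrench handle let go and sprung back in line (within 4 mm at the grip) (z of blank in the frame of vise_seat between -0.003 and 0.003 m and x of blank in the frame of vise_seat between -0.025 and 0.025 m and y of blank in the frame of vise_seat between -0.003 and 0.003 m and angle between the x axis of blank and the x axis of vise_seat, either way round below 0.06 rad and angle between blank's own z axis and vertical below 0.06 rad and contact force between vise_jaw and blank above 6 N and linear speed of blank below 0.01 m/s and y of wrench_grip in the frame of wrench_head above -0.004 m); the robot touches nothing.
It fails at once if turned on past the click: the handle is broken over by more than 20 mm at the grip (y of wrench_grip in the frame of wrench_head below -0.02 m).
It fails at once if the blank is crushed: more than 60 N between the sliding jaw and the blank (contact force between vise_jaw and blank above 60 N).
It fails at once if the offcut, jar, mallet or knife is moved by more than 20 mm (distance of any of offcut, glue, mallet, knife from where it was at the start of the episode above 0.02 m).
It also fails if it takes over 72 s, if anything falls off the work surface, if the arm or the gripper's body presses on something with over 40 N, if the wrist force passes 120 N, or if a joint passes its speed limit or range.

## Working session

There is one attempt and no reset: what is moved stays moved. The work goes in short steps, Python scripts to look and compute and a tool call to move; the robot and the scene stay as the last step left them, time stands still between calls to the robot, and variables do not carry over. Pictures are saved under pics/ and viewed, and the job is handed in when it is done.

Besides the shell and the picture viewer there is one more tool, called after "Emit:" as a command line: name --argument value ..., lists and objects as JSON in quotes. carry_out: Moves the arm, as the interface text tells. Shift numbers are shares of 40 mm and turn numbers shares of 4 degrees, none past 1 either way. Its arguments: {"type":"object","properties":{"rows":{"type":"array"}},"required":["rows"]}

```bash
ls; mkdir -p pics; python3 - <<'E'
from plant import *
import cv2
for n in ("scene","top"):
    cv2.imwrite(f"pics/{n}0.png",grab_frame(n)); print(camera_info(n))
print(state(),tip_extent)
E
```

```text
pics
{'intrinsics': array([[433.5203625 ,   0.        , 283.37381648],
       [  0.        , 433.5203625 , 201.51180889],
       [  0.        ,   0.        ,   1.        ]]), 'xyz': array([1.13950166, 0.68971014, 0.6854272 ]), 'rotation': array([-0.17157644,  0.33577504,  0.81080774, -0.44766891])}
{'intrinsics': array([[393.37105866,   0.        , 285.63099765],
       [  0.        , 393.37105866, 212.56877164],
       [  0.        ,   0.        ,   1.        ]]), 'xyz': array([ 0.2972911 , -0.00891324,  1.04660734]), 'rotation': array([ 0.06538662, -0.69663034,  0.71153805, -0.06437667])}
{'time': 0.1, 'joint_pos': array([ 1.04904577e+00,  5.33102230e-02,  1.61418078e+00, -1.99896431e-05,
        1.47600784e+00, -1.18981327e-01]), 'joint_vel': array([ 0.0003839 , -0.00111552, -0.00402181, -0.00150671, -0.00132992,
        0.00139962]), 'joint_efforts': array([-5.09002475e-04, -3.94900739e+01, -3.71364820e+01, -1.55296243e-04,
        3.88169297e-03, -4.84893405e-06]), 'tool_pos': array([0.24475192, 0.57460657, 0.30275942]), 'tool_rot': array([-0.5895992 ,  0.59021623,  0.38928337, -0.39048181]), 'contact_force': array([-0.88224202,  0.05697301,  0.10559275]), 'ft_torque': array([-0.00368501, -0.00904449,  0.00190559]), 'gripper_width': 1.0009601909211112} 0.0726
```

View pics/scene0.png

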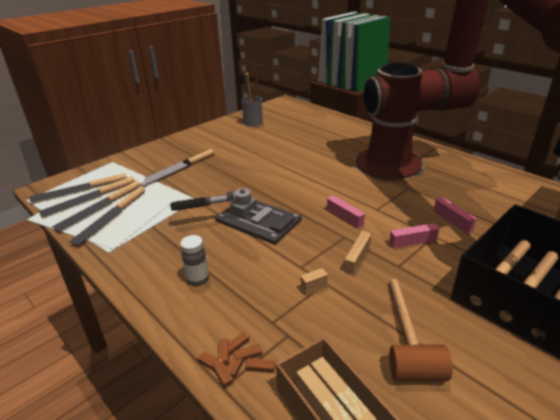

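View pics/top0.png

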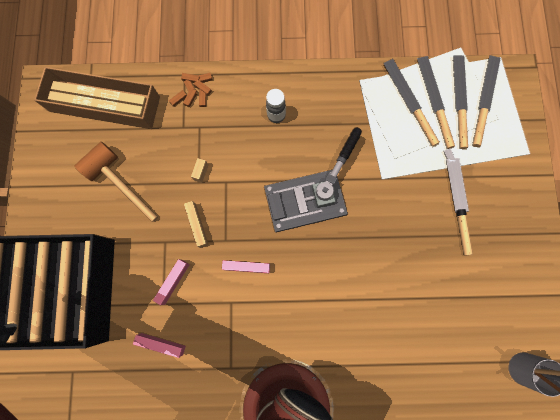

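The top view shows the blank near (195,223), the offcut at (199,169), the vise at (306,200), and the wrench grip running to (355,135). The pink look-alikes are at lower left. I'll zoom in to measure.

```bash
cat > h.py <<'E'
import numpy as np, cv2
from plant import *
from scipy.spatial.transform import Rotation as R
def cam(n):
    c=camera_info(n); q=c['rotation']; return c['intrinsics'],c['xyz'],R.from_quat([q[1],q[2],q[3],q[0]]).as_matrix()
def px2w(n,u,v,z):
    K,t,M=cam(n); d=M@np.linalg.inv(K)@np.array([u,v,1.]); return t+d*(z-t[2])/d[2]
def w2px(n,p):
    K,t,M=cam(n); q=K@(M.T@(np.asarray(p)-t)); return q[:2]/q[2]
E
python3 - <<'E'
from h import *
im=cv2.imread('pics/top0.png')
cv2.imwrite('pics/c1.png',cv2.resize(im[110:240,255:385],None,fx=4.6,fy=4.6,interpolation=cv2.INTER_CUBIC))
cv2.imwrite('pics/c2.png',cv2.resize(im[150:260,160:250],None,fx=5,fy=5,interpolation=cv2.INTER_CUBIC))
print(px2w('top',285,390,0))
E
```

```text
[0.0413473  0.00151709 0.        ]
```

View pics/c1.png

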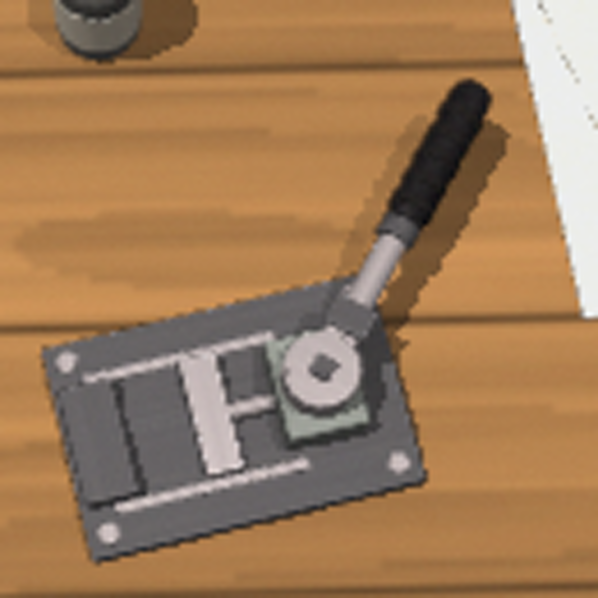

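View pics/c2.png

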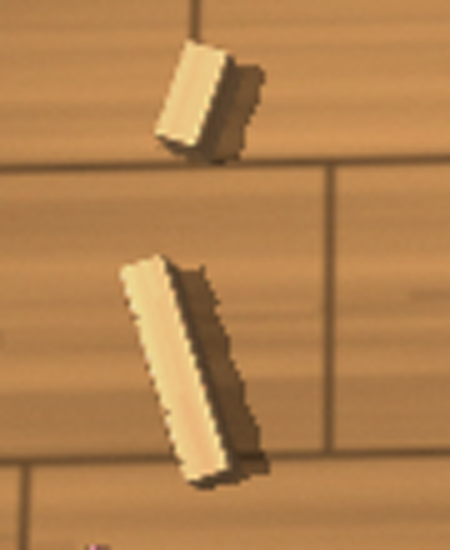

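```bash
cat > fit.py <<'E'
from h import *
from scipy.optimize import least_squares
im=cv2.imread('pics/top0.png')
f1=lambda p:(np.array(p)+.5)/4.6-.5+[255,110]
f2=lambda p:(np.array(p)+.5)/5-.5+[160,150]
def T(p,l): # planar
    c,s=np.cos(p[2]),np.sin(p[2]); return np.array([p[0]+c*l[0]-s*l[1],p[1]+s*l[0]+c*l[1],l[2]])
# blank
bl=[(120,268),(163,255),(228,465),(187,482)]
bm=[(60,12),(60,-12),(-60,-12),(-60,12)]
r=least_squares(lambda p:np.concatenate([w2px('top',T(p,(*m,.04)))-f2(q) for m,q in zip(bm,bl)]),[.5,.2,.2],x_scale=[.01,.01,.1]) if 0 else None
bm=[(x/1e3,y/1e3) for x,y in bm]
r=least_squares(lambda p:np.concatenate([w2px('top',T(p,(*m,.04)))-f2(q) for m,q in zip(bm,bl)]),[.5,.2,.2])
B=r.x; print('blank',B,np.round(r.fun,2))
# vise : params x,y,yaw, jaw y, bed y0
def vm(p):
    j,b=p[3],p[4]
    return [((115,380),(.035,.012,.029)),((140,495),(-.035,.012,.029)),
     ((180,360),(.035,j,.029)),((215,352),(.035,j-.022,.029)),((242,468),(-.035,j-.022,.029)),((207,475),(-.035,j,.029)),
     ((42,350),(.065,b,.015)),((95,562),(-.065,b,.015)),((425,478),(-.065,b-.2,.015))]
g=lambda p:np.concatenate([w2px('top',T(p,m))-f1(q) for q,m in vm(p)])
r=least_squares(g,[.5,0,.2,-.02,.06]); V=r.x; print('vise',V,np.round(r.fun.reshape(-1,2),2).tolist())
S=T(V,(0,-.1,.065)); print('spindle',S, 'head px at z.075',(w2px('top',[S[0],S[1],.075])-[255,110])*4.6)
for q in [(470,90),(400,225),(365,300)]:
    w=px2w('top',*f1(q),.065); d=w-S; print(w,np.hypot(d[0],d[1]),np.degrees(np.arctan2(d[1],d[0])))
print('vise -y dir deg',np.degrees(V[2])-90)
out=cv2.resize(im,None,fx=5,fy=5,interpolation=cv2.INTER_CUBIC)
def poly(P,pts,z,col):
    a=np.array([(w2px('top',T(P,(x,y,z)))+.5)*5-.5 for x,y in pts]).round().astype(int); cv2.polylines(out,[a],True,col,1)
rect=lambda x0,x1,y0,y1:[(x0,y0),(x1,y0),(x1,y1),(x0,y1)]
poly(B,bm,.04,(0,0,255));poly(B,bm,0,(255,0,0))
poly(V,rect(-.065,.065,V[4]-.2,V[4]),.015,(0,0,255))
poly(V,rect(-.035,.035,.012,.044),.029,(0,255,0))
poly(V,rect(-.035,.035,V[3]-.022,V[3]),.029,(0,255,0))
poly(V,rect(-.024,.024,-.124,-.076),.048,(255,255,0))
cv2.imwrite('pics/o1.png',out[600:1200,1270:1900]);cv2.imwrite('pics/o2.png',out[950:1300,880:1100])
np.savez('fit.npz',B=B,V=V)
E
python3 fit.py
```

```text
blank [0.46231754 0.22747871 0.31688332] [-0.23 -0.19 -0.05 -0.57  0.51  0.52 -0.23  0.21]
vise [ 0.51189637 -0.01251529  0.22392279 -0.02696062  0.04826319] [[-0.59, -0.57], [0.35, -0.4], [-0.51, 0.31], [-0.12, 0.1], [0.65, -0.07], [0.16, 0.4], [-0.31, -0.14], [-0.4, 0.07], [0.76, 0.25]]
spindle [ 0.53410199 -0.11001868  0.065     ] head px at z.075 [321.03173711 367.83734181]
[ 0.69963652 -0.2019319   0.065     ] 0.18934022848021684 -29.041272044922604
[ 0.61969726 -0.15799228  0.065     ] 0.09812245780147044 -29.269335839210946
[ 0.57620445 -0.13629445  0.065     ] 0.04962895697257978 -31.96792021222834
vise -y dir deg -77.1701692732458
```

View pics/o1.png

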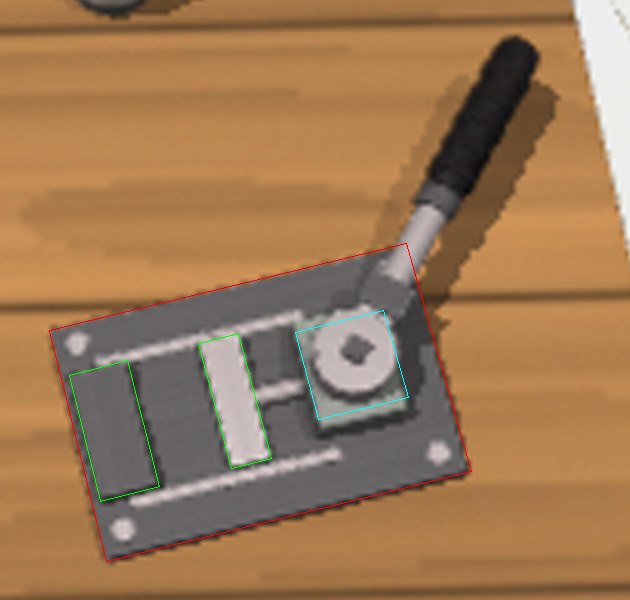

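View pics/o2.png

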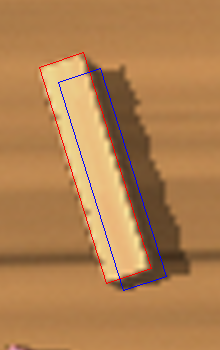

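```bash
python3 - <<'E'
from h import *
s=state();q=s['tool_rot'];M=R.from_quat([q[1],q[2],q[3],q[0]]).as_matrix();print(M.round(3)); print(np.degrees(np.arctan2(M[1,0],M[0,0])))
f=np.load('fit.npz');B,V=f['B'],f['V']
print('blank y dir',np.degrees(B[2])+90,'vise y',np.degrees(V[2])+90, 'target',V[0]+.006*np.sin(V[2]),V[1]-.006*np.cos(V[2]))
E
```

```text
[[ 0.392 -0.001 -0.92 ]
 [ 0.92  -0.002  0.392]
 [-0.002 -1.     0.   ]]
66.92314373658245
blank y dir 108.15607665118013 vise y 102.8298307267542 target 0.5132287092606245 -0.018365491892895734
```

Emit:
carry_out --rows '[[[0, 0, 1, 0.5, -0.85, -0.25, 85], [0, 0, 1, 0.5, -0.85, -0.25, 85], [0, 0, 1, 0.5, -0.85, -0.25, 85], [0, 0, 1, 0.5, -0.85, -0.25, 85], [0, 0, 1, 0.5, -0.85, -0.25, 85]]]'

```text
time: 0.6
tool_pos: [0.3453, 0.4034, 0.253]
tool_rot: [-0.512, 0.512, 0.487, -0.487]
contact_force: [1.8, 1.0, -1.0]
gripper_width: 1.001
```

Emit:
carry_out --rows '[[[0, 0, 1, 0.5, -0.85, -0.25, 85], [0, 0, 1, 0.5, -0.85, -0.25, 85], [0, 0, 1, 0.5, -0.85, -0.25, 85], [0, 0, 1, 0.5, -0.85, -0.25, 85], [0, 0, 1, 0.5, -0.85, -0.25, 85]]]'

```text
time: 1.1
tool_pos: [0.4453, 0.2334, 0.2032]
tool_rot: [0.42, -0.42, -0.569, 0.569]
contact_force: [0.8, 0.8, -0.0]
gripper_width: 0.994
```

Emit:
carry_out --rows '[[[0, 0, 0.3, 0.4, -0.2, 0, 60], [0, 0, 0, 0, 0, 0, 60], [0, 0, 0, 0, 0, 0, 60]]]'

```text
time: 1.4
tool_pos: [0.4608, 0.2269, 0.2036]
tool_rot: [0.416, -0.415, -0.572, 0.572]
contact_force: [-0.6, -0.4, -0.5]
gripper_width: 0.706
```

Emit:
carry_out --rows '[[[0, 0, 0, 0.04, 0.01, -0.8, 60], [0, 0, 0, 0, 0, -0.8, 60], [0, 0, 0, 0, 0, -0.8, 60], [0, 0, 0, 0, 0, -0.4, 60], [0, 0, 0, 0, 0, 0, 60]]]'

```text
time: 1.9
tool_pos: [0.4596, 0.2276, 0.0889]
tool_rot: [0.416, -0.413, -0.571, 0.575]
contact_force: [-0.2, -0.2, 0.4]
gripper_width: 0.703
```

```bash
python3 - <<'E'
from h import *
cv2.imwrite('pics/s1.png',cv2.resize(grab_frame('scene')[180:320,260:460],None,fx=4,fy=4)); 
E
```

```text
(no output)
```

View pics/s1.png

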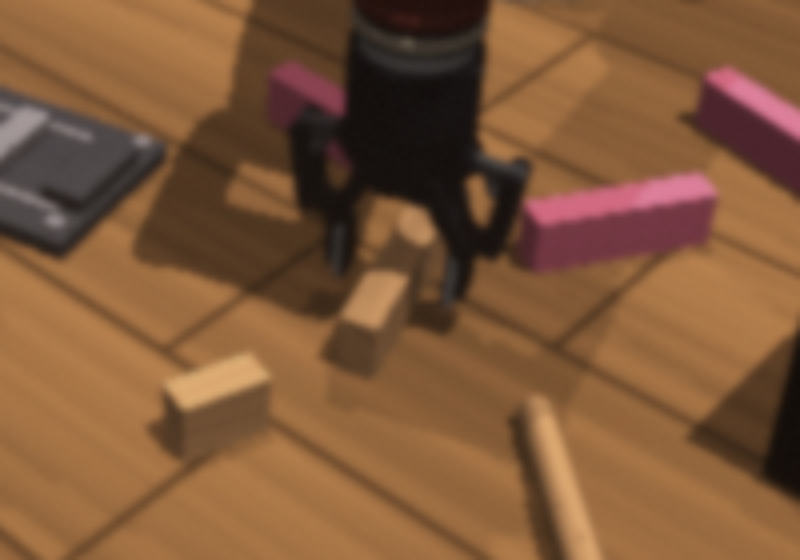

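The fingers straddle the blank in the scene view, roughly at (390,270) in the crop. I'll raise a little and close.

Emit:
carry_out --rows '[[[0, 0, 0, 0.02, 0, 0.1, 60], [0, 0, 0, 0, 0, 0, 15], [0, 0, 0, 0, 0, 0, 15], [0, 0, 0, 0, 0, 0, 15], [0, 0, 0, 0, 0, 0, 15]]]'

```text
time: 2.45
tool_pos: [0.4644, 0.2278, 0.0975]
tool_rot: [-0.415, 0.416, 0.573, -0.572]
contact_force: [-1.0, 1.2, 6.8]
gripper_width: 0.262
```

Emit:
carry_out --rows '[[[0, 0, 0, 0, 0, 0, 15], [0, 0, 0, 0, 0, 0, 15], [0, 0, 0, 0, 0, 0, 15], [0, 0, 0, 0, 0, 0.3, 15]]]'

```text
time: 2.85
tool_pos: [0.4624, 0.227, 0.1071]
tool_rot: [0.416, -0.414, -0.572, 0.573]
contact_force: [0.1, -1.5, -0.5]
gripper_width: 0.263
```

Emit:
carry_out --rows '[[[0, 0, 0, 0, 0, 0.5, 15], [0, 0, 0, 0, 0, 0.7, 15], [0, 0, -0.2, 0.18, -0.6, 0.2, 15], [0, 0, -0.2, 0.18, -0.7, 0, 15], [0, 0, -0.2, 0.18, -0.8, 0, 15]]]'

```text
time: 3.35
tool_pos: [0.4852, 0.1428, 0.165]
tool_rot: [-0.426, 0.427, 0.564, -0.564]
contact_force: [0.1, 0.9, -0.4]
gripper_width: 0.259
```

Emit:
carry_out --rows '[[[0, 0, -0.2, 0.18, -0.8, 0, 15], [0, 0, -0.2, 0.18, -0.8, 0, 15], [0, 0, -0.2, 0.18, -0.8, 0, 15], [0, 0, -0.13, 0.18, -0.8, 0, 15], [0, 0, 0, 0, -0.8, 0, 15]]]'

```text
time: 3.85
tool_pos: [0.5141, -0.0181, 0.1645]
tool_rot: [-0.441, 0.441, 0.553, -0.552]
contact_force: [-0.7, 0.2, -0.9]
gripper_width: 0.268
```

Emit:
carry_out --rows '[[[0, 0, 0, 0, 0, 0, 15], [0, 0, 0, 0, 0, 0, 15]]]'

```text
time: 4.05
tool_pos: [0.5135, -0.017, 0.1641]
tool_rot: [-0.442, 0.441, 0.552, -0.552]
contact_force: [-0.5, 0.8, -0.6]
gripper_width: 0.262
```

```bash
python3 - <<'E'
from h import *
a=grab_frame('scene');b=grab_frame('top')
cv2.imwrite('pics/s2.png',cv2.resize(a[120:270,180:380],None,fx=4,fy=4)); cv2.imwrite('pics/t2.png',cv2.resize(b[110:260,210:400],None,fx=4,fy=4)) 
s=state();print(s['tool_pos'],s['tool_rot']);q=s['tool_rot'];M=R.from_quat([q[1],q[2],q[3],q[0]]).as_matrix();print(M.round(3)); print(np.degrees(np.arctan2(M[1,0],M[0,0])))
E
```

```text
[ 0.51353216 -0.01596556  0.16393388] [-0.44116435  0.4408314   0.55278579 -0.55269301]
[[-0.222 -0.    -0.975]
 [ 0.975  0.    -0.222]
 [ 0.    -1.     0.   ]]
102.8314312318588
```

View pics/s2.png

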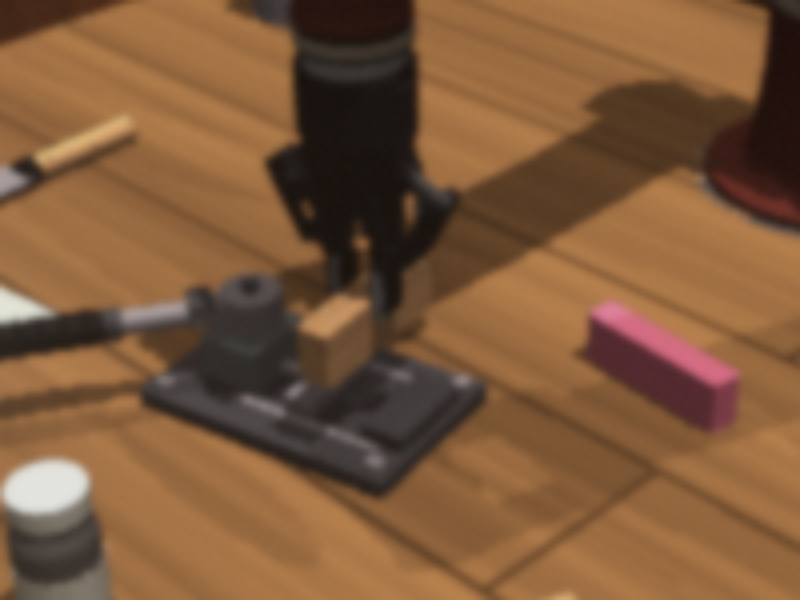

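View pics/t2.png

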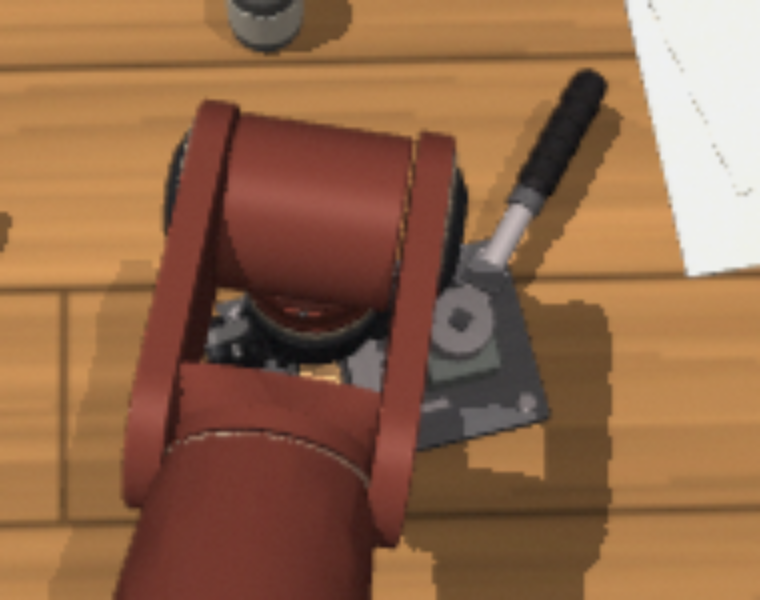

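```bash
python3 - <<'E'
from h import *
f=np.load('fit.npz');V=f['V']
a=grab_frame('scene');s=state();p=s['tool_pos'];print(p)
out=cv2.resize(a,None,fx=4,fy=4,interpolation=cv2.INTER_CUBIC)
def box(c,yaw,x,y,z0,z1,col):
    c_,s_=np.cos(yaw),np.sin(yaw)
    for z in (z0,z1):
        P=[]
        for i,j in ((x[0],y[0]),(x[1],y[0]),(x[1],y[1]),(x[0],y[1])):
            P.append((w2px('scene',[c[0]+c_*i-s_*j,c[1]+s_*i+c_*j,z])+.5)*4-.5)
        cv2.polylines(out,[np.array(P).round().astype(int)],True,col,1)
yaw=V[2]
box(p,yaw,(-.06,.06),(-.012,.012),p[2]-.0952,p[2]-.0552,(0,0,255))
box(V,yaw,(-.035,.035),(.012,.044),.015,.029,(0,255,0))
box(V,yaw,(-.035,.035),(V[3]-.022,V[3]),.015,.029,(0,255,0))
box(V,yaw,(-.065,.065),(V[4]-.2,V[4]),0,.015,(255,255,0))
cv2.imwrite('pics/s3.png',out[600:1100,800:1400])
E
```

```text
[ 0.51357358 -0.01574669  0.16389919]
```

View pics/s3.png

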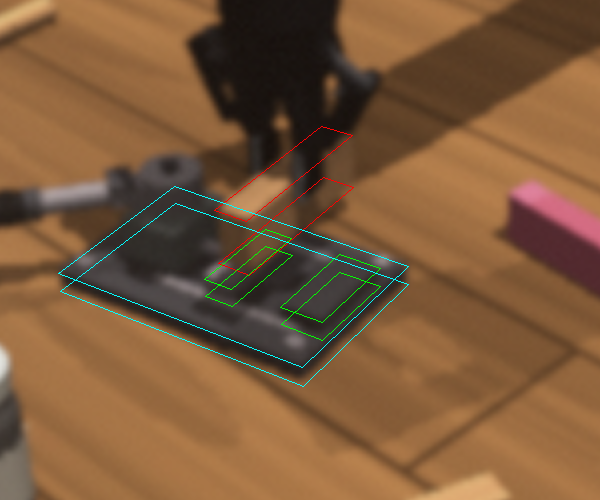

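The blank is held straight over the seat, and the overlay agrees to about 2 px. Lowering it now.

Emit:
carry_out --rows '[[[0, 0, 0, 0, -0.07, -0.4, 15], [0, 0, 0, 0, 0, -0.4, 15], [0, 0, 0, 0, 0, -0.3, 15], [0, 0, 0, 0, 0, -0.1, 15], [0, 0, 0, 0, 0, 0, 15]]]'

```text
time: 4.7
tool_pos: [0.5133, -0.0189, 0.1152]
tool_rot: [0.441, -0.44, -0.553, 0.553]
contact_force: [-0.2, 0.1, -0.8]
gripper_width: 0.263
```

Emit:
carry_out --rows '[[[0, 0, 0, 0, 0, -0.08, 15], [0, 0, 0, 0, 0, 0, 15]]]'

```text
time: 4.9
tool_pos: [0.5141, -0.0194, 0.1131]
tool_rot: [-0.441, 0.441, 0.553, -0.553]
contact_force: [-0.5, -0.1, -0.2]
gripper_width: 0.265
```

Emit:
carry_out --rows '[[[0, 0, 0, 0, 0, -0.05, 15], [0, 0, 0, 0, 0, 0, 15]]]'

```text
time: 5.1
tool_pos: [0.5144, -0.0195, 0.1125]
tool_rot: [-0.441, 0.441, 0.553, -0.553]
contact_force: [-4.1, 0.8, 8.3]
gripper_width: 0.265
```

Emit:
carry_out --rows '[[[0, 0, 0, 0, 0, -0.04, 15], [0, 0, 0, 0, 0, 0, 15]]]'

```text
time: 5.3
tool_pos: [0.5145, -0.0195, 0.1125]
tool_rot: [0.441, -0.441, -0.553, 0.553]
contact_force: [-10.1, 1.5, 17.2]
gripper_width: 0.265
```

Emit:
carry_out --rows '[[[0, 0, 0, 0, 0, 0.06, 15], [0, 0, 0, 0, 0, 0, 38], [0, 0, 0, 0, 0, 0, 38], [0, 0, 0, 0, 0, 0, 38], [0, 0, 0, 0, 0, 0, 38]]]'

```text
time: 5.8
tool_pos: [0.5136, -0.0194, 0.1111]
tool_rot: [0.441, -0.441, -0.553, 0.553]
contact_force: [0.9, 0.1, -1.2]
gripper_width: 0.442
```

```bash
python3 - <<'E'
from h import *
a=grab_frame('scene');print(state()['tool_pos'],state()['gripper_width'],state()['contact_force'])
cv2.imwrite('pics/s4.png',cv2.resize(a[120:270,180:380],None,fx=4,fy=4,interpolation=cv2.INTER_CUBIC))
E
```

```text
[ 0.51362593 -0.01944786  0.11119452] 0.4447982719872991 [0.64630439 0.12571373 0.13926453]
```

View pics/s4.png

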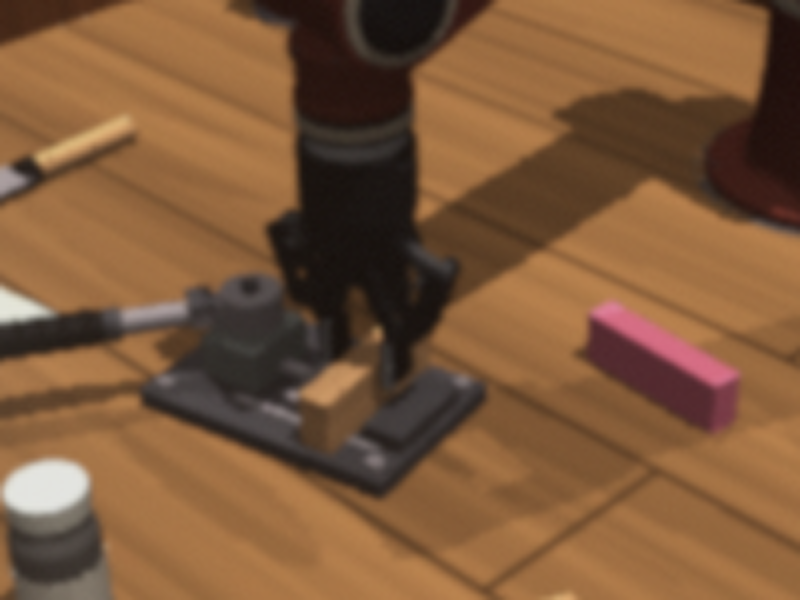

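The blank stands between the jaws at crop (340,395). Next I'll retreat upward and go to the wrench with the fingers shut.

Emit:
carry_out --rows '[[[0, 0, 0, 0, 0, 0.2, 40], [0, 0, 0, 0, 0, 0.6, 40], [0, 0, 0, 0, 0, 0.8, 40], [0, 0, 0, 0, 0, 0.9, 40], [0, 0, 0, 0, 0, 0, 40]]]'

```text
time: 6.35
tool_pos: [0.5169, -0.02, 0.2184]
tool_rot: [-0.437, 0.445, 0.555, -0.551]
contact_force: [0.9, -0.4, 0.5]
gripper_width: 0.472
```

Emit:
carry_out --rows '[[[0, 0, -1, 0.45, -0.28, 0, 0], [0, 0, -1, 0.45, -0.28, 0, 0], [0, 0, -1, 0.45, -0.28, 0, 0], [0, 0, -1, 0.45, -0.28, 0, 0], [0, 0, -1, 0.45, -0.28, 0, 0]]]'

```text
time: 6.85
tool_pos: [0.6042, -0.0759, 0.2111]
tool_rot: [0.531, -0.531, -0.467, 0.467]
contact_force: [1.0, -0.1, 0.1]
gripper_width: 0.004
```

Emit:
carry_out --rows '[[[0, 0, -1, 0.45, -0.28, 0, 0], [0, 0, -1, 0.45, -0.28, 0, 0], [0, 0, -1, 0.45, -0.28, 0, 0], [0, 0, -1, 0.45, -0.28, 0, 0], [0, 0, -1, 0.45, -0.28, 0, 0]]]'

```text
time: 7.35
tool_pos: [0.6943, -0.1319, 0.2108]
tool_rot: [0.604, -0.604, -0.367, 0.368]
contact_force: [0.0, 0.9, 0.5]
gripper_width: 0.005
```

Emit:
carry_out --rows '[[[0, 0, -0.45, 0, 0, 0, 0], [0, 0, 0, 0, 0, 0, 0]]]'

```text
time: 7.55
tool_pos: [0.6939, -0.1318, 0.2107]
tool_rot: [0.61, -0.609, -0.359, 0.359]
contact_force: [-0.3, 0.3, 0.8]
gripper_width: -0.0
```

```bash
python3 - <<'E'
from h import *
a=grab_frame('scene');b=grab_frame('top');s=state();print(s['tool_pos'],s['gripper_width'],s['contact_force'],s['joint_pos']); q=s['tool_rot'];M=R.from_quat([q[1],q[2],q[3],q[0]]).as_matrix(); print(np.degrees(np.arctan2(M[1,0],M[0,0])))
cv2.imwrite('pics/s5.png',cv2.resize(a[100:300,130:380],None,fx=3,fy=3,interpolation=cv2.INTER_CUBIC))
cv2.imwrite('pics/t5.png',cv2.resize(b[60:260,240:440],None,fx=3,fy=3,interpolation=cv2.INTER_CUBIC))
print(px2w('top',276,95,.11))
E
```

```text
[ 0.69346774 -0.13127527  0.21094484] 0.004008416225687301 [-0.52774392 -0.74416086  0.30781629] [-2.92426956e-01  3.04742890e-01  1.48677944e+00  4.23296408e-05
  1.35113120e+00 -1.35787305e+00]
61.045040174425296
[0.77850236 0.00889363 0.11      ]
```

View pics/s5.png

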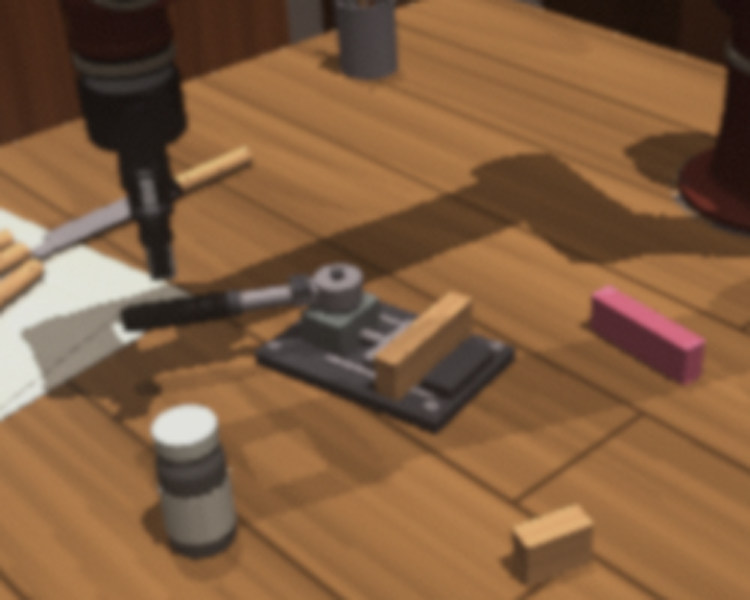

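View pics/t5.png

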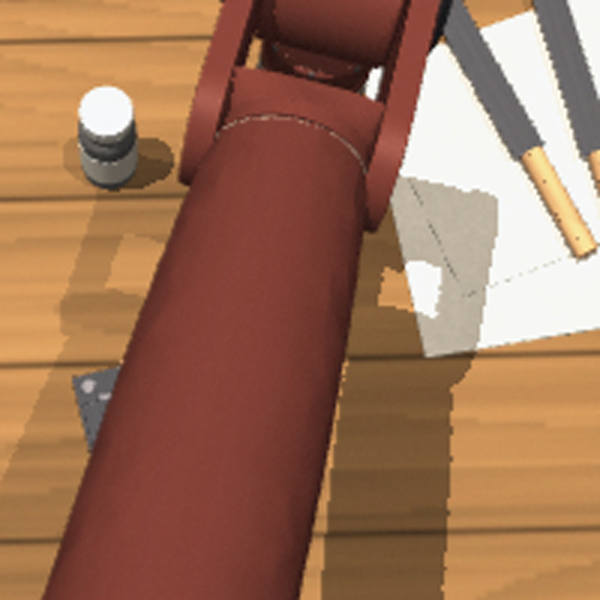

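Emit:
carry_out --rows '[[[0, 0, 0, 0, 0, -0.8, 0], [0, 0, 0, 0, 0, -0.8, 0], [0, 0, 0, 0, 0, -0.6, 0], [0, 0, 0, 0, 0, -0.25, 0], [0, 0, 0, 0, 0, 0, 0]]]'

```text
time: 8.15
tool_pos: [0.6925, -0.1309, 0.1114]
tool_rot: [0.61, -0.608, -0.358, 0.36]
contact_force: [-0.3, -0.1, -0.1]
gripper_width: 0.002
```

Emit:
carry_out --rows '[[[0, 0, 0, -0.12, -0.22, 0, 0], [0, 0, 0, -0.12, -0.22, 0, 0], [0, 0, 0, 0, 0, 0, 0]]]'

```text
time: 8.45
tool_pos: [0.6844, -0.1509, 0.1155]
tool_rot: [-0.609, 0.61, 0.359, -0.358]
contact_force: [-0.4, 0.4, 0.1]
gripper_width: 0.002
```

Emit:
carry_out --rows '[[[0, 0, 0, -0.06, -0.11, 0, 0], [0, 0, 0, -0.06, -0.11, 0, 0]]]'

```text
time: 8.65
tool_pos: [0.6794, -0.1583, 0.1142]
tool_rot: [-0.609, 0.61, 0.359, -0.359]
contact_force: [-0.4, -0.2, 0.3]
gripper_width: -0.0
```

Emit:
carry_out --rows '[[[0, 0, 0, -0.04, -0.07, 0, 0], [0, 0, 0, -0.04, -0.07, 0, 0]]]'

```text
time: 8.85
tool_pos: [0.6765, -0.1632, 0.1137]
tool_rot: [0.61, -0.609, -0.359, 0.358]
contact_force: [3.0, 4.8, -0.7]
gripper_width: -0.003
```

Emit:
carry_out --rows '[[[0, 0, 0, -0.04, -0.07, 0, 0], [0, 0, 0, -0.04, -0.07, 0, 0]]]'

```text
time: 9.05
tool_pos: [0.6738, -0.1682, 0.1139]
tool_rot: [0.609, -0.609, -0.36, 0.358]
contact_force: [3.3, 3.5, -0.0]
gripper_width: -0.0
```

```bash
cat > arc.py <<'E'
from h import *
V=np.load('fit.npz')['V'];S=np.array([.5341,-.1100])
s=state();d=s['tool_pos'][:2]-S;a=np.degrees(np.arctan2(d[1],d[0]));q=s['tool_rot'];M=R.from_quat([q[1],q[2],q[3],q[0]]).as_matrix()
print('r',np.hypot(*d),'ang',a,'yaw',np.degrees(np.arctan2(M[1,0],M[0,0])),'F',s['contact_force'])
r=.1515
for k in range(26):
    A,B=np.radians(a-2*k),np.radians(a-2*k-2)
    print(round(a-2*k-2,1),((r*np.array([np.cos(B)-np.cos(A),np.sin(B)-np.sin(A)]))/.04).round(3))
E
python3 arc.py
```

```text
r 0.1513128191657479 ang -22.613581666883185 yaw 61.01271795401654 F [ 3.29675914  3.47885511 -0.02198054]
-24.6 [-0.053 -0.121]
-26.6 [-0.057 -0.119]
-28.6 [-0.061 -0.117]
-30.6 [-0.065 -0.115]
-32.6 [-0.069 -0.113]
-34.6 [-0.073 -0.11 ]
-36.6 [-0.077 -0.107]
-38.6 [-0.081 -0.105]
-40.6 [-0.084 -0.102]
-42.6 [-0.088 -0.099]
-44.6 [-0.091 -0.096]
-46.6 [-0.094 -0.092]
-48.6 [-0.098 -0.089]
-50.6 [-0.101 -0.086]
-52.6 [-0.104 -0.082]
-54.6 [-0.106 -0.078]
-56.6 [-0.109 -0.075]
-58.6 [-0.112 -0.071]
-60.6 [-0.114 -0.067]
-62.6 [-0.116 -0.063]
-64.6 [-0.118 -0.059]
-66.6 [-0.12  -0.055]
-68.6 [-0.122 -0.05 ]
-70.6 [-0.124 -0.046]
-72.6 [-0.125 -0.042]
-74.6 [-0.127 -0.037]
```

Emit:
carry_out --rows '[[[0, 0, -0.6, -0.053, -0.121, 0, 0], [0, 0, -0.6, -0.057, -0.119, 0, 0], [0, 0, -0.6, -0.061, -0.117, 0, 0], [0, 0, -0.6, -0.065, -0.115, 0, 0]]]'

```text
time: 9.45
tool_pos: [0.6646, -0.1872, 0.114]
tool_rot: [-0.637, 0.637, 0.307, -0.305]
contact_force: [3.9, 2.7, 0.5]
gripper_width: -0.0
```

Emit:
carry_out --rows '[[[0, 0, -0.5, -0.069, -0.113, 0, 0], [0, 0, -0.5, -0.073, -0.11, 0, 0], [0, 0, -0.5, -0.077, -0.107, 0, 0]]]'

```text
time: 9.75
tool_pos: [0.6558, -0.2005, 0.114]
tool_rot: [-0.652, 0.653, 0.274, -0.271]
contact_force: [3.8, 3.1, -0.5]
gripper_width: -0.002
```

Emit:
carry_out --rows '[[[0, 0, -0.5, -0.081, -0.105, 0, 0], [0, 0, -0.5, -0.084, -0.102, 0, 0]]]'

```text
time: 9.95
tool_pos: [0.6492, -0.2088, 0.114]
tool_rot: [-0.662, 0.662, 0.251, -0.248]
contact_force: [3.6, 3.2, -0.3]
gripper_width: -0.001
```

Emit:
carry_out --rows '[[[0, 0, -0.5, -0.088, -0.099, 0, 0]]]'

```text
time: 10.05
tool_pos: [0.6456, -0.2127, 0.1139]
tool_rot: [0.666, -0.666, -0.239, 0.237]
contact_force: [4.0, 4.5, -0.1]
gripper_width: 0.001
```

Emit:
carry_out --rows '[[[0, 0, -0.5, -0.091, -0.096, 0, 0]]]'

```text
time: 10.15
tool_pos: [0.6419, -0.2165, 0.1139]
tool_rot: [0.67, -0.67, -0.227, 0.225]
contact_force: [4.2, 3.1, 0.4]
gripper_width: -0.007
```

```bash
python3 arc.py | head -1; python3 - <<'E'
from h import *
a=grab_frame('scene');b=grab_frame('top')
cv2.imwrite('pics/s6.png',cv2.resize(a[160:260,190:320],None,fx=6,fy=6,interpolation=cv2.INTER_CUBIC))
E
```

```text
r 0.15159599429978873 ang -44.65243265610963 yaw 37.33517256542943 F [4.24928802 3.08011154 0.43472405]
```

View pics/s6.png

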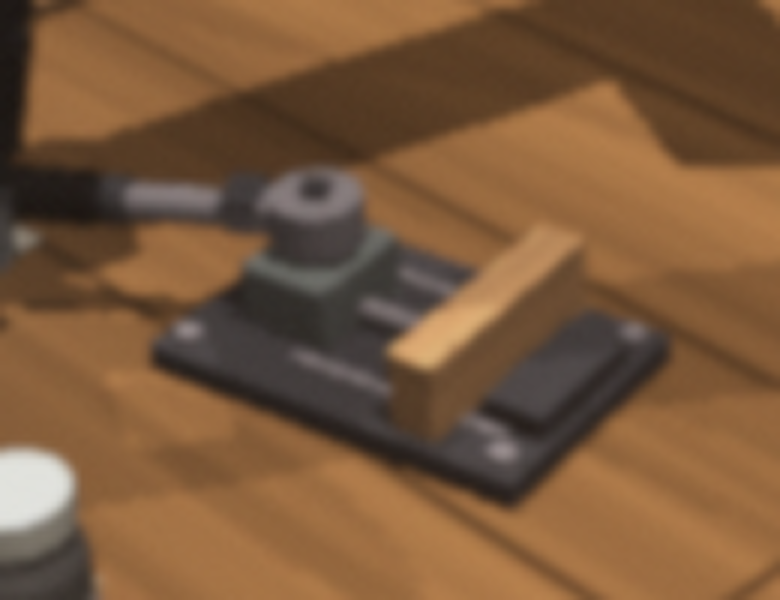

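Emit:
carry_out --rows '[[[0, 0, -0.5, -0.094, -0.092, 0, 0]]]'

```text
time: 10.35
tool_pos: [0.6382, -0.2201, 0.1139]
tool_rot: [-0.674, 0.674, 0.216, -0.214]
contact_force: [4.2, 3.3, 0.7]
gripper_width: -0.001
```

Emit:
carry_out --rows '[[[0, 0, -0.5, -0.098, -0.089, 0, 0]]]'

```text
time: 10.45
tool_pos: [0.6342, -0.2239, 0.1139]
tool_rot: [-0.677, 0.677, 0.204, -0.202]
contact_force: [4.1, 2.5, -0.8]
gripper_width: 0.0
```

Emit:
carry_out --rows '[[[0, 0, -0.5, -0.101, -0.086, 0, 0]]]'

```text
time: 10.55
tool_pos: [0.6301, -0.2273, 0.1138]
tool_rot: [0.681, -0.681, -0.192, 0.19]
contact_force: [3.8, 2.7, -0.4]
gripper_width: 0.002
```

Emit:
carry_out --rows '[[[0, 0, -0.5, -0.104, -0.082, 0, 0]]]'

```text
time: 10.65
tool_pos: [0.6259, -0.2306, 0.1138]
tool_rot: [0.684, -0.684, -0.18, 0.178]
contact_force: [3.3, 3.0, 0.2]
gripper_width: 0.002
```

Emit:
carry_out --rows '[[[0, 0, -0.5, -0.106, -0.078, 0, 0]]]'

```text
time: 10.75
tool_pos: [0.6216, -0.2337, 0.1138]
tool_rot: [0.687, -0.687, -0.168, 0.166]
contact_force: [4.1, 3.2, -0.2]
gripper_width: 0.001
```

```bash
python3 arc.py | head -1; python3 - <<'E'
from h import *
a=grab_frame('scene')
cv2.imwrite('pics/s7.png',cv2.resize(a[160:260,190:320],None,fx=6,fy=6,interpolation=cv2.INTER_CUBIC))
E
```

```text
r 0.1515697399533506 ang -54.72704057573022 yaw 27.363805118647495 F [ 4.14583272  3.20121174 -0.15225768]
```

View pics/s7.png

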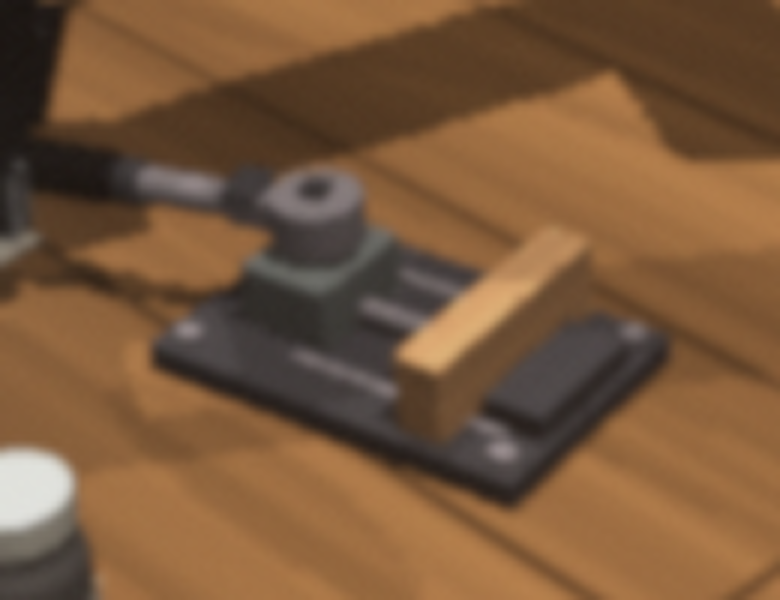

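The blank has started sliding towards the fixed jaw. I'll go on in small steps.

Emit:
carry_out --rows '[[[0, 0, -0.5, -0.109, -0.075, 0, 0]]]'

```text
time: 10.9
tool_pos: [0.6174, -0.2366, 0.1138]
tool_rot: [0.69, -0.69, -0.156, 0.155]
contact_force: [4.1, 3.5, -1.1]
gripper_width: -0.003
```

Emit:
carry_out --rows '[[[0, 0, -0.5, -0.112, -0.071, 0, 0]]]'

```text
time: 11.0
tool_pos: [0.6128, -0.2396, 0.1138]
tool_rot: [0.693, -0.692, -0.144, 0.143]
contact_force: [4.5, 2.6, -0.5]
gripper_width: -0.004
```

Emit:
carry_out --rows '[[[0, 0, -0.5, -0.114, -0.067, 0, 0]]]'

```text
time: 11.1
tool_pos: [0.6081, -0.2422, 0.1137]
tool_rot: [0.695, -0.695, -0.132, 0.131]
contact_force: [3.5, 3.0, -0.6]
gripper_width: 0.001
```

Emit:
carry_out --rows '[[[0, 0, -0.5, -0.116, -0.063, 0, 0]]]'

```text
time: 11.2
tool_pos: [0.6035, -0.2447, 0.1137]
tool_rot: [0.697, -0.697, -0.12, 0.118]
contact_force: [4.4, 3.6, -0.2]
gripper_width: 0.004
```

Emit:
carry_out --rows '[[[0, 0, -0.4, -0.094, -0.047, 0, 0]]]'

```text
time: 11.3
tool_pos: [0.5996, -0.2467, 0.1137]
tool_rot: [0.699, -0.698, -0.11, 0.109]
contact_force: [4.2, 4.6, 0.4]
gripper_width: -0.004
```

Emit:
carry_out --rows '[[[0, 0, -0.4, -0.096, -0.044, 0, 0]]]'

```text
time: 11.4
tool_pos: [0.5961, -0.2483, 0.1138]
tool_rot: [0.7, -0.7, -0.1, 0.099]
contact_force: [8.1, 5.0, -1.0]
gripper_width: -0.001
```

Force is up to 9.5 N, so the jaw is tight. Finer steps now.

Emit:
carry_out --rows '[[[0, 0, -0.3, -0.073, -0.031, 0, 0]]]'

```text
time: 11.5
tool_pos: [0.5942, -0.2492, 0.1142]
tool_rot: [0.701, -0.701, -0.094, 0.09]
contact_force: [9.1, 6.5, -0.5]
gripper_width: -0.002
```

Emit:
carry_out --rows '[[[0, 0, -0.3, -0.074, -0.029, 0, 0]]]'

```text
time: 11.6
tool_pos: [0.5915, -0.2504, 0.1145]
tool_rot: [0.702, -0.702, -0.087, 0.083]
contact_force: [9.0, 5.6, -0.5]
gripper_width: 0.004
```

Emit:
carry_out --rows '[[[0, 0, -0.2, -0.05, -0.019, 0, 0]]]'

```text
time: 11.7
tool_pos: [0.5893, -0.2512, 0.1144]
tool_rot: [0.703, -0.702, -0.082, 0.078]
contact_force: [8.4, 5.1, -0.6]
gripper_width: -0.0
```

Emit:
carry_out --rows '[[[0, 0, -0.2, -0.05, -0.018, 0, 0]]]'

```text
time: 11.8
tool_pos: [0.5872, -0.252, 0.1143]
tool_rot: [0.703, -0.703, -0.077, 0.073]
contact_force: [7.2, 4.1, -1.1]
gripper_width: -0.002
```

```bash
python3 arc.py | head -1; python3 - <<'E'
from h import *
a=grab_frame('scene');b=grab_frame('top')
cv2.imwrite('pics/s8.png',cv2.resize(a[150:250,180:310],None,fx=6,fy=6,interpolation=cv2.INTER_CUBIC))
E
```

```text
r 0.15164594216259406 ang -69.48590868419659 yaw 12.224992435586945 F [ 7.20531262  4.09806185 -1.11380256]
```

View pics/s8.png

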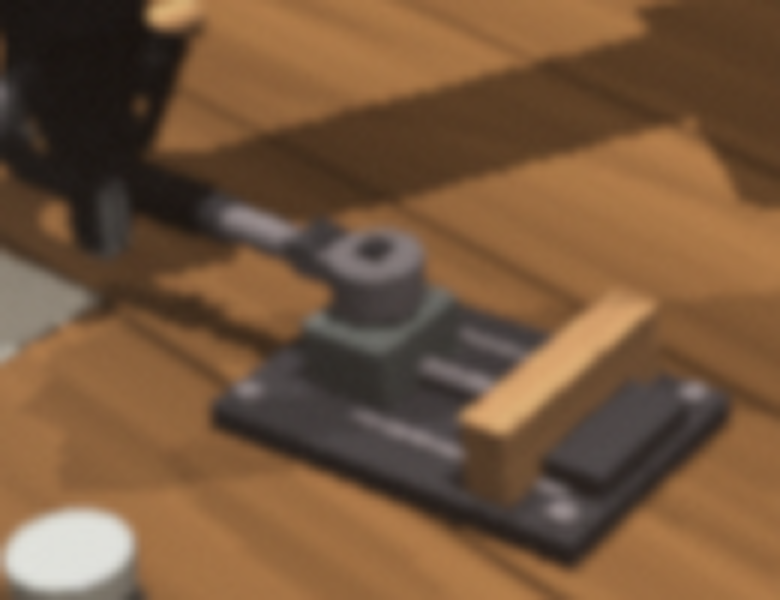

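Force has fallen from 11.2 N to 8.3 N, about 9 mm past the peak. The click is under way. One more 1.5 mm step, then retreat.

Emit:
carry_out --rows '[[[0, 0, -0.1, -0.037, -0.013, 0, 0]]]'

```text
time: 12.0
tool_pos: [0.5856, -0.2526, 0.1142]
tool_rot: [0.703, -0.703, -0.075, 0.071]
contact_force: [6.5, 3.4, -0.7]
gripper_width: 0.0
```

Emit:
carry_out --rows '[[[0, 0, 0, 0.1, 0.038, 0, 0], [0, 0, 0, 0.1, 0.04, 0, 0], [0, 0, 0, 0.15, 0.07, 0, 0], [0, 0, 0, 0.4, 0.2, 0, 0], [0, 0, 0, 0.6, 0.3, 0, 0]]]'

```text
time: 12.5
tool_pos: [0.6372, -0.2279, 0.113]
tool_rot: [-0.703, 0.704, 0.072, -0.074]
contact_force: [-0.5, 0.2, -0.4]
gripper_width: -0.004
```

Emit:
carry_out --rows '[[[0, 0, 0, 0.2, 0.1, 0.6, 0], [0, 0, 0, 0, 0, 1, 0], [0, 0, 0, 0, 0, 1, 0], [0, 0, 0, -0.5, 0, 1, 0], [0, 0, 0, -0.9, -0.9, 0.5, 0]]]'

```text
time: 13.0
tool_pos: [0.5946, -0.2549, 0.2808]
tool_rot: [-0.702, 0.704, 0.076, -0.073]
contact_force: [1.2, -2.0, 0.5]
gripper_width: 0.001
```

Emit:
carry_out --rows '[[[0, 0, 0, -0.7, -0.9, 0, 0], [0, 0, 0, -0.7, -0.9, 0, 0], [0, 0, 0, -0.7, -0.9, 0, 0], [0, 0, 0, -0.7, -0.9, 0, 0], [0, 0, 0, 0, 0, 0, 0]]]'

```text
time: 13.5
tool_pos: [0.4774, -0.4042, 0.2755]
tool_rot: [-0.703, 0.704, 0.07, -0.072]
contact_force: [0.9, 0.4, 0.6]
gripper_width: 0.001
```

```bash
python3 - <<'E'
from h import *
a=grab_frame('scene');b=grab_frame('top');print(state()['tool_pos'],state()['contact_force'])
cv2.imwrite('pics/s9f.png',a);cv2.imwrite('pics/t9f.png',b)
cv2.imwrite('pics/s9.png',cv2.resize(a[150:250,180:310],None,fx=6,fy=6,interpolation=cv2.INTER_CUBIC))
E
```

```text
[ 0.47998866 -0.40112018  0.27546289] [-0.44655345  0.72858906  1.42562107]
```

View pics/s9.png

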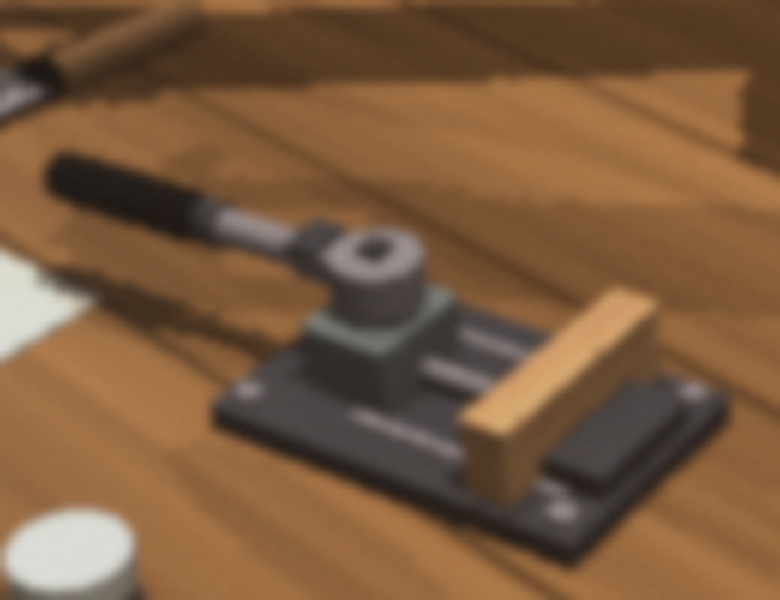

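View pics/t9f.png

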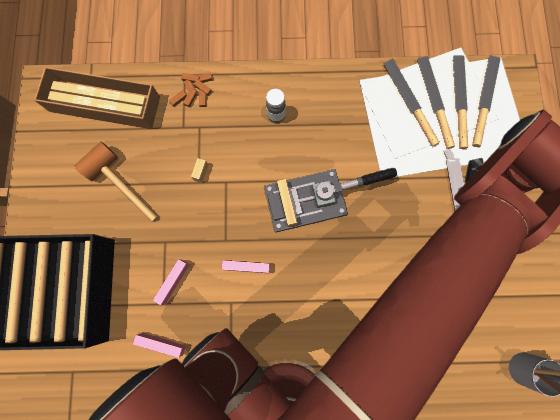

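```bash
python3 - <<'E'
from h import *
V=np.load('fit.npz')['V'];im=cv2.imread('pics/t9f.png')
out=cv2.resize(im,None,fx=6,fy=6,interpolation=cv2.INTER_CUBIC)
c,s=np.cos(V[2]),np.sin(V[2])
def poly(pts,z,col):
    a=np.array([(w2px('top',(V[0]+c*x-s*y,V[1]+s*x+c*y,z))+.5)*6-.5 for x,y in pts]).round().astype(int); cv2.polylines(out,[a],True,col,1)
rect=lambda x0,x1,y0,y1:[(x0,y0),(x1,y0),(x1,y1),(x0,y1)]
poly(rect(-.06,.06,-.012,.012),.055,(0,0,255)); poly(rect(-.035,.035,.012,.044),.029,(0,255,0)); poly(rect(-.035,.035,-.034,-.012),.029,(0,255,0))
cv2.imwrite('pics/o9.png',out[950:1450,1550:2350])
E
```

```text
(no output)
```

View pics/o9.png

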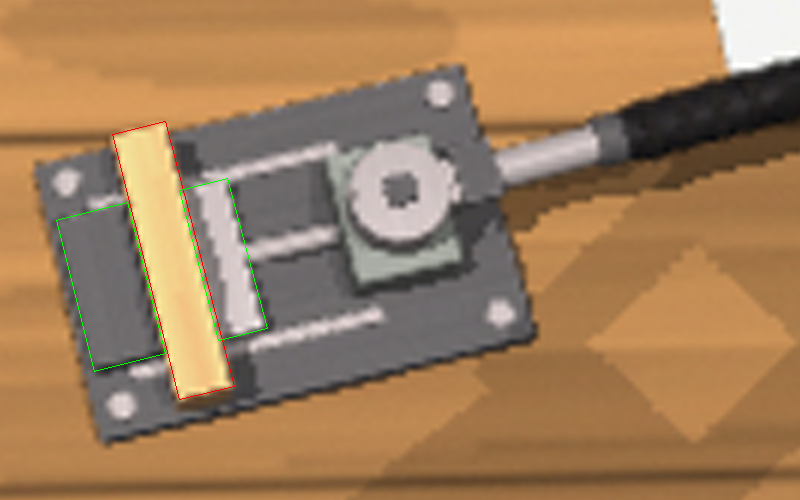

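The overlay shows the blank on the seat against the fixed jaw, with the sliding jaw on it and the wrench in line. Handing in.

```bash
python3 -c "
from plant import *
print(job_done())"
```

```text
the job is handed in; nothing more can be done
None
```

The blank is in the vise and clamped, the wrench has clicked, and the arm is clear. I handed the job in at about 13.6 s. The system gives no verdict, so what follows is from my own checks.

- **Blank:** I set it on its narrow face between the jaws and released it before touching the wrench. In the last top view its outline sits on the modelled seat within about a pixel (roughly 2 mm): centred, straight and flat against the fixed jaw, with the sliding jaw on its other side.
- **Click:** Pushing the grip clockwise took about 5 N while the jaw ran in. The force then rose to about 11 N and fell to 7.3 N over 9 to 11 mm of further travel. I stopped there, short of the 20 mm limit, and backed off. This amount comes from tool travel and force; I could not measure the handle's break-over directly.
- **Wrench handle:** It looks sprung back in line with the head in the last pictures.
- **Clamp force:** I could not measure the jaw's force on the blank. I infer it from the click.
- **Other objects:** Nothing else looked moved in the last top view, but the arm hid part of the knife. I never touched the knife, and I compared the positions by eye only.

One reading disagreed: touchdown on the vise bed came 2.5 mm higher than I first worked out. The blank had been gripped that much lower on the fingers than planned, which the readings while the gripper closed confirmed.

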